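# Rock-test the warped battery cover and reject it

## Task

Three red battery covers lie on the grey surface plate; two are flat and one is warped: beyond a pale crease its shorter end stands up off the plate. Press the raised end of the warped cover down until it meets the plate, so that the cover rocks over, and let it rock back by itself without shifting it about. Then pick that cover up by its black rib and set it down, not dropped, right way up and flat on the floor of the oak tray, leaving the two flat covers where they lie.

Things in the scene. Friction and masses are not known exactly. Their poses are not given: they have to be found in the camera images.
- warped_cover: Warped red cover, 64 wide (y), 5 thick, black rib as on flat_cover_1. Origin: underside below the rib's centre, at plate-top height; z up. Flat from x=-66 to the pale crease, x=+10 mm; then 48 mm rise at 12 deg, the +x end 10 mm clear of the plate (upper face 12.5 mm up at x=+46). About 0.5 N there rocks it 12 deg about the crease till the end lies flat, upper face 5 mm up; let go, it falls back.
- flat_cover_1: Good flat red cover, 124 x 64 x 5 mm, about 0.12 kg, loose on the same grey granite plate (300 x 480 mm, top 50 mm above the bench). Origin: centre of the underside; x along its length, z up. On top, centred over the origin, a straight black grip rib 32 mm long (along x), 14 mm wide (y), its top 27 mm above the underside. Stays where it is.
- flat_cover_2: A second good flat red cover, just like flat_cover_1, on the same plate. Stays where it is.
- tray_floor (a point): Centre of the inner floor of the fixed oak tray, 8 mm above the bench; z up, x and y along its walls. Inside 180 x 180 mm, open on top, walls 8 mm thick rising 24 mm above the floor. A wooden chute 106 mm wide comes down to its -y wall: its lower lip is about 35 mm above the tray floor just outside that wall, and it climbs away at 24 degrees.
There are look-alikes about, which are no part of the job. Leave any purple or yellow look-alike of the warped_cover alone.

How it is judged:
By the outcome, as a careful person would: the job done as asked, in the order asked, and still so for the second after the job is handed in, with the robot touching nothing.
It also fails if it takes over 48 s, if anything falls off the work surface, if the arm or the gripper's body presses on something with over 40 N, if the wrist force passes 120 N, or if a joint passes its speed limit or range.

## Robot

A 7-joint arm with a two-finger parallel gripper is mounted at the origin on the work surface. World frame = base frame: x ahead of the robot, y to its left, z up, the work surface at z = 0. Lengths are in m, angles in rad, forces in N, time in s.
With the tool pointing down it reaches from about 0.4 to 0.875 m from the base axis. Payload 19.3 kg.
Tool frame: the origin (TCP) lies midway between the tips of the shut fingers; the grasp point (between the pads) lies bot.pinch_z behind it (bot.pinch_z is the distance from the TCP to the grasp point, in m); z points along the fingers, y is the line along which they close (so a half turn about z gives the same grasp; the last joint's range is limited). The gripper opens to 85 mm and grips with 20 to 120 N. Pads are 22 mm wide; open, the fingers measure 114 mm over their backs; the gripper's body (76 mm by 85 mm) begins 54 mm behind the grasp point. The pads swing forward as they close: fully open they stand 13 mm farther back than shut.
Start: joints at [-1.267, 0.521, -0.036, 1.599, 0.021, 1.021, -0.113], TCP at [0.228, 0.582, 0.21] pointing down, gripper open.
Joint ranges: [-2.91, 2.91], [-0.3, 2.13], [-1.5, 1.42], [0.17, 2.43], [-1.26, 4.41], [0.16, 1.93], [-2.52, 2.52]. Speed limits (rad/s): [1.89, 1.89, 2.39, 2.39, 3.01, 3.01, 3.01].

## Interface

Orientations are given as [roll, pitch, yaw] about the fixed x, y, z axes, in that order (R = Rz(yaw) Ry(pitch) Rx(roll)).
In Python, from workcell import readout, grab_frame, camera_info, workorder, bot gives the robot as it stands. The module is installed in compiled form; this text tells all that it offers.
- The arm moves only by the tool drive_tool, never from a script. Its argument "targets" is a list of rows, each an object of numbers: "dx", "dy", "dz": the shift along the tool's x, y, z as a fraction of full scale; "yaw": the turn about the tool's z as a fraction of full scale; "fingers": the closure, from 0 (fully open) to 1 (shut). In form: [{"dx": .., "dy": .., "dz": .., "yaw": .., "fingers": ..}, ...]. A call has 1 to 20 rows; each row shifts and turns the commanded pose from where the row before left it, along the tool's axes as they then stand; what a row does not reach is not made up. Full scale, the value 1, is 0.1 m for a shift and 90 degrees for a turn. A row lasts 1/10 s, in which the tool goes at most 50 mm and 8.59 degrees, less where a joint would pass 70% of its speed; a pose out of reach is approached as far as the arm can. A call with a number of a shift or a turn outside -1 to 1 is refused whole. A call with a gripper value outside its range is refused whole. The fingers move at their own pace and stop on an object; "squeeze" is the grip in N (left out, the last holds). Time passes only in rows, so rows that do not move let the fingers close. It gives the time, the measured TCP pose, the force, the opening and the grip force at its end, in the units of the state.
- readout.observe(): the state, without advancing time (a new reading comes with each control period).
- grab_frame(name): name is "scene" or "top" or "wrist"; returns the picture (480x640x3 uint8, blue, green, red); there is no depth.
- camera_info(name): a dict with "fx", "fy", "cx", "cy" (pixels), "T" (4x4, takes a point from camera to world coordinates); the wrist camera has in their place "hand_eye" (4x4, takes a point from camera to tool coordinates, whose origin is the TCP and whose axes are the flange's). Camera axes: x right, y up, looking along -z (the intrinsics and any distortion apply to the point x, -y, -z); pixel columns grow to the right and rows downward; lengths in m; the calibration is good to about 2 mm. The wrist camera is an equidistant fisheye: a pixel r from the principal point sees the ray r / f radians off the axis. A picture is of the moment at which its call begins: read the wrist's pose just before it. camera_info takes no time and is no camera call.
- workorder.job_done(): hands the job in; it is judged then, once.
The state is a dict: "clock": time; "qpos": joint angles; "qd": joint speeds; "joint_efforts": joint torques, N m; "position": TCP position; "tool_rot": TCP orientation; "force": force on the tool from outside, world axes, zero at the start; "moment": the same for the moment, N m; "grip_width": finger opening in m; "finger_force": force on a finger pad.
Only numpy, scipy, OpenCV 4.12 (cv2) and the standard library are available. Lean on these libraries where they do the work, as an engineer would, in place of code of your own. Each camera call takes 0.05 s, during which the arm holds its last target. There are 200 camera calls.

## Working session

There is one attempt and no reset: what is moved stays moved. The work goes in short steps, Python scripts to look and compute and a tool call to move; the robot and the scene stay as the last step left them, time stands still between calls to the robot, and variables do not carry over. Pictures are saved under pics/ and viewed, at most 10 in all, crops included, and the job is handed in when it is done.

Besides the shell and the picture viewer there is one more tool, called by a JSON object that holds its "api" and its "payload". drive_tool: Moves the arm, as the interface text tells. Shift numbers are shares of 0.1 m and turn numbers shares of 90 degrees, none past 1 either way. Its arguments: {"type":"object","properties":{"targets":{"type":"array","items":{"type":"object","properties":{"dx":{"type":"number","minimum":-1,"maximum":1},"dy":{"type":"number","minimum":-1,"maximum":1},"dz":{"type":"number","minimum":-1,"maximum":1},"yaw":{"type":"number","minimum":-1,"maximum":1},"fingers":{"type":"number"}}}},"squeeze":{"type":"number"}},"required":["targets"]}

```bash
mkdir -p pics; python3 - <<'E'
from workcell import *
import cv2
s=readout.observe();print(s)
print(bot.pinch_z)
for n in("top","scene"):
    cv2.imwrite(f"pics/{n}0.png",grab_frame(n)); print(camera_info(n))
print(camera_info("wrist"))
E
```

```text
{'clock': 0.0, 'qpos': array([-1.26720081,  0.52202004, -0.03634129,  1.5999774 ,  0.02117739,
        1.02109078, -0.1127584 ]), 'qd': array([-0.00024991, -0.00110444, -0.00049489, -0.0011653 ,  0.00068247,
        0.00076256, -0.00023467]), 'joint_efforts': array([-2.86454509e-03, -9.27074790e+01,  1.97833881e+00, -3.69939816e+01,
        1.76752056e-02,  8.22538947e-03,  4.99591476e-05]), 'position': array([0.22811393, 0.58151197, 0.20933278]), 'tool_rot': array([-3.14048217e+00,  5.21911644e-05,  2.76782846e+00]), 'force': array([0.08141119, 0.29382765, 0.03436328]), 'moment': array([ 0.03582779, -0.01458509, -0.03399184]), 'finger_force': 0.0, 'grip_width': 0.08554842321149854}
0.0187
{'fx': 600.1343596674827, 'fy': 600.1343596674827, 'cx': 324.78411630076414, 'cy': 234.3438097132169, 'T': array([[ 0.01719989,  0.99466707, -0.10169356,  0.28766328],
       [-0.99977484,  0.01837349,  0.01061512, -0.01587687],
       [ 0.01242698,  0.10148808,  0.99475914,  1.20674587],
       [ 0.        ,  0.        ,  0.        ,  1.        ]])}
{'fx': 519.888224963093, 'fy': 519.888224963093, 'cx': 327.15809597386476, 'cy': 236.74484685542868, 'T': array([[-0.75065539, -0.53898092,  0.38212047,  0.84176053],
       [ 0.66069057, -0.61051867,  0.43675499,  0.43747342],
       [-0.00211092,  0.58031588,  0.81438874,  0.94101741],
       [ 0.        ,  0.        ,  0.        ,  1.        ]])}
{'fx': 371.64829954431775, 'fy': 371.64829954431775, 'cx': 315.14885609854815, 'cy': 233.16866991881523, 'hand_eye': array([[ 5.04831277e-04,  9.64315128e-01,  2.64756642e-01,
         6.71302559e-02],
       [ 9.99999710e-01, -6.37834891e-04,  4.16392589e-04,
         6.40106296e-04],
       [ 5.70404696e-04,  2.64756355e-01, -9.64315170e-01,
        -1.63019814e-01],
       [ 0.00000000e+00,  0.00000000e+00,  0.00000000e+00,
         1.00000000e+00]])}
```

View pics/top0.png

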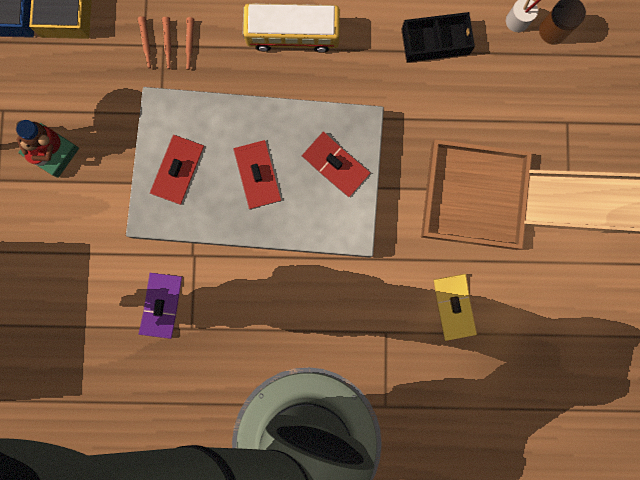

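View pics/scene0.png

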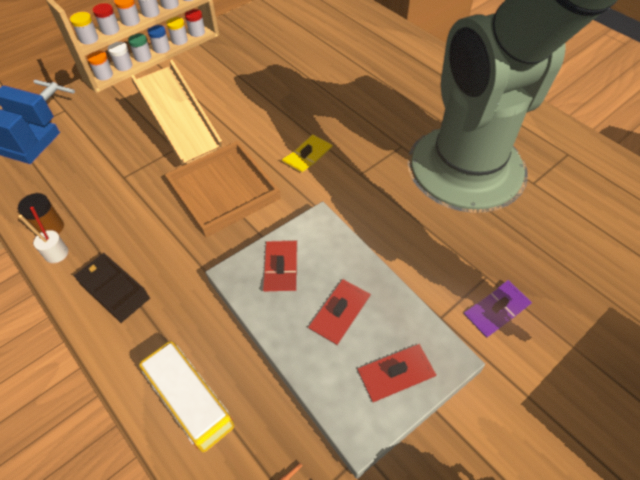

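The top view shows the three red covers on the plate. The warped one is the right-hand cover: rib at about (335,161), crease from (338,150) to (321,171), raised end toward the upper left (315,145). The tray is centred near (478,195), with the chute on its right. The scene view agrees, with the warped cover at (281,266).

```bash
cat > h.py <<'E'
import numpy as np, cv2
from workcell import *
def ray(n,u,v,z):
    c=camera_info(n);T=c["T"]
    d=T[:3,:3]@np.array([(u-c["cx"])/c["fx"],-(v-c["cy"])/c["fy"],-1.]);o=T[:3,3]
    return (o+d*(z-o[2])/d[2])
def masks(img):
    h=cv2.cvtColor(img,cv2.COLOR_BGR2HSV)
    red=cv2.inRange(h,(0,150,90),(6,255,255))|cv2.inRange(h,(174,150,90),(180,255,255))
    dark=cv2.inRange(h,(0,0,0),(180,255,55))
    return red,dark,h
E
python3 - <<'E'
from h import *
for n,box in(("top",(295,125,380,205)),("scene",(255,230,310,300))):
    im=cv2.imread(f"pics/{n}0.png");x0,y0,x1,y1=box
    red,dark,h=masks(im)
    m=np.zeros_like(red);m[y0:y1,x0:x1]=255
    r=red&m
    cs,_=cv2.findContours(cv2.morphologyEx(r,cv2.MORPH_CLOSE,np.ones((9,9))),0,2)
    c=max(cs,key=cv2.contourArea)
    q=cv2.approxPolyDP(cv2.convexHull(c),4,True)[:,0]
    print(n,"hull");
    for p in q: print(p,ray(n,*p,.055).round(4))
    inside=np.zeros_like(red);cv2.drawContours(inside,[c],-1,255,-1);
    d=dark&inside; ys,xs=np.nonzero(d);print("dark",len(xs),xs.mean(),ys.mean(),ray(n,xs.mean(),ys.mean(),.071).round(4), cv2.minAreaRect(np.c_[xs,ys].astype(np.float32)))
    pale=cv2.inRange(h,(0,0,150),(180,140,255))&inside
    ys,xs=np.nonzero(pale)
    P=np.array([ray(n,a,b,.055) for a,b in zip(xs,ys)])
    print("pale",len(xs),P.mean(0).round(4),[P[ys.argmin()].round(4),P[ys.argmax()].round(4)])
for n,px in(("top",[(434,141),(532,152),(526,248),(423,237)]),("scene",[(165,180),(222,142),(276,189),(206,231)])):
    print("tray",n);P=np.array([ray(n,*p,.032) for p in px]);print(P.round(4),P.mean(0),np.linalg.norm(np.diff(P,axis=0),axis=1))
im=cv2.imread("pics/top0.png");a=cv2.resize(im[125:205,295:375],(560,560),interpolation=2)
im=cv2.imread("pics/scene0.png")
cv2.imwrite("pics/c.png",a)
E
```

```text
top hull
[323 132] [ 0.6073 -0.0212  0.055 ]
[369 172] [ 0.5293 -0.1124  0.055 ]
[348 196] [ 0.4811 -0.072   0.055 ]
[302 155] [0.5605 0.019  0.055 ]
dark 135 334.14814814814815 161.27407407407406 [ 0.5456 -0.0436  0.071 ] ((334.1065368652344, 161.172119140625), (16.772830963134766, 8.322397232055664), 39.80556869506836)
pale 45 [ 0.5522 -0.0346  0.055 ] [array([ 0.5759, -0.0531,  0.055 ]), array([ 0.5294, -0.0167,  0.055 ])]
scene hull
[294 241] [ 0.4849 -0.0752  0.055 ]
[294 289] [0.5574 0.0135 0.055 ]
[264 290] [ 0.6027 -0.0235  0.055 ]
[267 242] [ 0.5286 -0.1104  0.055 ]
dark 0 nan nan [nan nan nan] ((0.0, 0.0), (0.0, 0.0), 0.0)
pale 55 [ 0.5493 -0.0336  0.055 ] [array([ 0.5613, -0.0481,  0.055 ]), array([ 0.5762, -0.055 ,  0.055 ])]
tray top
[[ 0.5998 -0.244   0.032 ]
 [ 0.5813 -0.4409  0.032 ]
 [ 0.388  -0.4255  0.032 ]
 [ 0.4061 -0.2221  0.032 ]] [ 0.49380784 -0.33312933  0.032     ] [0.1977078  0.19390155 0.20426887]
tray scene
[[ 0.5912 -0.422   0.032 ]
 [ 0.4201 -0.4375  0.032 ]
 [ 0.4144 -0.229   0.032 ]
 [ 0.6018 -0.2351  0.032 ]] [ 0.50687811 -0.33088155  0.032     ] [0.17182732 0.2085814  0.18756298]<stdin>:13: RuntimeWarning: Mean of empty slice.
  ret = ret.dtype.type(ret / rcount)
```

View pics/c.png

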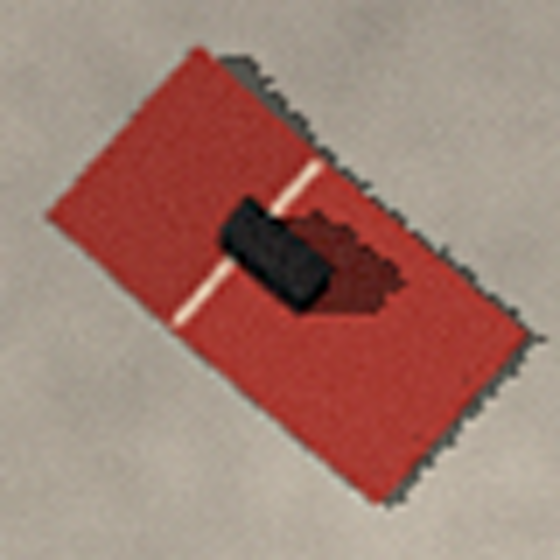

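The crop confirms it: the crease runs through the +x end of the rib, and the short raised end is at the upper left. I put the cover origin at about (0.5465, -0.0427) with yaw about 49.5°, and the press point at about (0.576, -0.009). The tray centre is about (0.496, -0.332).

{"api": "drive_tool", "payload": {"targets": [{"dx": -0.317, "dy": -0.249, "fingers": 1}, {"dx": -0.317, "dy": -0.249, "fingers": 1}, {"dx": -0.317, "dy": -0.249, "fingers": 1}, {"dx": -0.317, "dy": -0.249, "fingers": 1}, {"dx": -0.317, "dy": -0.249, "fingers": 1}, {"dx": -0.317, "dy": -0.249, "fingers": 1}, {"dx": -0.317, "dy": -0.249, "fingers": 1}, {"dx": -0.317, "dy": -0.249, "fingers": 1}, {"dx": -0.317, "dy": -0.249, "fingers": 1}, {"dx": -0.317, "dy": -0.249, "fingers": 1}, {"dx": -0.317, "dy": -0.249, "fingers": 1}, {"dx": -0.317, "dy": -0.249, "fingers": 1}, {"dx": -0.317, "dy": -0.249, "fingers": 1}, {"dx": -0.317, "dy": -0.249, "fingers": 1}, {"dx": -0.317, "dy": -0.249, "fingers": 1}, {"dx": -0.317, "dy": -0.249, "fingers": 1}, {"dx": -0.317, "dy": -0.249, "fingers": 1}]}}

```text
invalid input
```

{"api": "drive_tool", "payload": {"targets": [{"yaw": 0.0932, "fingers": 1}, {"yaw": 0.0932, "fingers": 1}, {"yaw": 0.0932, "fingers": 1}, {"yaw": 0.0932, "fingers": 1}, {"yaw": 0.0932, "fingers": 1}, {"yaw": 0.0932, "fingers": 1}, {"yaw": 0.0932, "fingers": 1}, {"yaw": 0.0932, "fingers": 1}, {"yaw": 0.0932, "fingers": 1}, {"yaw": 0.0932, "fingers": 1}, {"yaw": 0.0932, "fingers": 1}, {"yaw": 0.0932, "fingers": 1}, {"yaw": 0.0932, "fingers": 1}, {"fingers": 1}, {"fingers": 1}]}}

```text
invalid input
```

{"api": "drive_tool", "payload": {"targets": [{"dx": -0.317, "dy": -0.249, "dz": 0, "yaw": 0, "fingers": 1}]}}

```text
clock: 0.2
position: [0.2454, 0.5496, 0.209]
tool_rot: [-3.142, -0.002, 2.773]
force: [0.4, -0.8, -0.3]
grip_width: 0.0731
finger_force: 0.0
```

{"api": "drive_tool", "payload": {"targets": [{"dx": -0.317, "dy": -0.249, "dz": 0, "yaw": 0, "fingers": 1}, {"dx": -0.317, "dy": -0.249, "dz": 0, "yaw": 0, "fingers": 1}, {"dx": -0.317, "dy": -0.249, "dz": 0, "yaw": 0, "fingers": 1}, {"dx": -0.317, "dy": -0.249, "dz": 0, "yaw": 0, "fingers": 1}, {"dx": -0.317, "dy": -0.249, "dz": 0, "yaw": 0, "fingers": 1}, {"dx": -0.317, "dy": -0.249, "dz": 0, "yaw": 0, "fingers": 1}, {"dx": -0.317, "dy": -0.249, "dz": 0, "yaw": 0, "fingers": 1}, {"dx": -0.317, "dy": -0.249, "dz": 0, "yaw": 0, "fingers": 1}, {"dx": -0.317, "dy": -0.249, "dz": 0, "yaw": 0, "fingers": 1}, {"dx": -0.317, "dy": -0.249, "dz": 0, "yaw": 0, "fingers": 1}, {"dx": -0.317, "dy": -0.249, "dz": 0, "yaw": 0, "fingers": 1}, {"dx": -0.317, "dy": -0.249, "dz": 0, "yaw": 0, "fingers": 1}, {"dx": -0.317, "dy": -0.249, "dz": 0, "yaw": 0, "fingers": 1}, {"dx": -0.317, "dy": -0.249, "dz": 0, "yaw": 0, "fingers": 1}, {"dx": -0.317, "dy": -0.249, "dz": 0, "yaw": 0, "fingers": 1}, {"dx": -0.317, "dy": -0.249, "dz": 0, "yaw": 0, "fingers": 1}]}}

```text
clock: 1.8
position: [0.5758, -0.0106, 0.2097]
tool_rot: [-3.141, -0.0, 2.768]
force: [0.5, 0.3, 0.9]
grip_width: -0.0001
finger_force: 0.0
```

{"api": "drive_tool", "payload": {"targets": [{"dx": 0, "dy": 0, "dz": 0, "yaw": 0.0932, "fingers": 1}, {"dx": 0, "dy": 0, "dz": 0, "yaw": 0.0932, "fingers": 1}, {"dx": 0, "dy": 0, "dz": 0, "yaw": 0.0932, "fingers": 1}, {"dx": 0, "dy": 0, "dz": 0, "yaw": 0.0932, "fingers": 1}, {"dx": 0, "dy": 0, "dz": 0, "yaw": 0.0932, "fingers": 1}, {"dx": 0, "dy": 0, "dz": 0, "yaw": 0.0932, "fingers": 1}, {"dx": 0, "dy": 0, "dz": 0, "yaw": 0.0932, "fingers": 1}, {"dx": 0, "dy": 0, "dz": 0, "yaw": 0.0932, "fingers": 1}, {"dx": 0, "dy": 0, "dz": 0, "yaw": 0.0932, "fingers": 1}, {"dx": 0, "dy": 0, "dz": 0, "yaw": 0.0932, "fingers": 1}, {"dx": 0, "dy": 0, "dz": 0, "yaw": 0.0932, "fingers": 1}, {"dx": 0, "dy": 0, "dz": 0, "yaw": 0.0932, "fingers": 1}, {"dx": 0, "dy": 0, "dz": 0, "yaw": 0.0932, "fingers": 1}, {"dx": 0, "dy": 0, "dz": 0, "yaw": 0, "fingers": 1}, {"dx": 0, "dy": 0, "dz": 0, "yaw": 0, "fingers": 1}, {"dx": 0, "dy": 0, "dz": 0, "yaw": 0, "fingers": 1}]}}

```text
clock: 3.4
position: [0.5753, -0.009, 0.2098]
tool_rot: [-3.141, 0.0, 0.868]
force: [0.3, 0.3, -1.0]
grip_width: 0.0
finger_force: 0.0
```

```bash
cat >> h.py <<'E'
from scipy.spatial.transform import Rotation as Ro
def wpts(px,z,s):
    c=camera_info("wrist");W=np.eye(4);W[:3,:3]=Ro.from_euler("xyz",s["tool_rot"]).as_matrix();W[:3,3]=s["position"]
    T=W@c["hand_eye"];p=(np.atleast_2d(px)-[c["cx"],c["cy"]])/c["fx"]
    r=np.linalg.norm(p,axis=1);k=np.sinc(r/np.pi)
    d=np.c_[p[:,0]*k,-p[:,1]*k,-np.cos(r)]@T[:3,:3].T
    return T[:3,3]+d*((z-T[2,3])/d[:,2])[:,None]
E
python3 - <<'E'
from h import *
s=readout.observe();im=grab_frame("wrist");cv2.imwrite("pics/w0.png",im)
red,dark,h=masks(im)
for c in cv2.findContours(red,0,2)[0]:
    if cv2.contourArea(c)>1500:
        q=cv2.approxPolyDP(cv2.convexHull(c),8,True)[:,0];print(cv2.contourArea(c));print(np.c_[q,wpts(q,.055,s)[:,:2].round(4)])
E
```

```text
3339.0
[[ 3.500e+02  1.990e+02  6.053e-01 -2.010e-02]
 [ 3.490e+02  2.480e+02  5.765e-01 -5.430e-02]
 [ 2.790e+02  2.470e+02  5.291e-01 -1.290e-02]
 [ 2.760e+02  2.000e+02  5.555e-01  2.080e-02]]
8839.0
[[1.910e+02 7.700e+01 5.708e-01 1.536e-01]
 [2.490e+02 1.120e+02 5.883e-01 9.380e-02]
 [1.790e+02 2.270e+02 4.700e-01 6.170e-02]
 [1.280e+02 1.930e+02 4.528e-01 1.200e-01]]
5586.0
[[145.       0.       0.5864   0.2472]
 [156.      31.       0.5748   0.2128]
 [ 57.      93.       0.459    0.2538]
 [ 43.      43.       0.4793   0.3127]
 [104.       0.       0.5574   0.2849]]
```

View pics/w0.png

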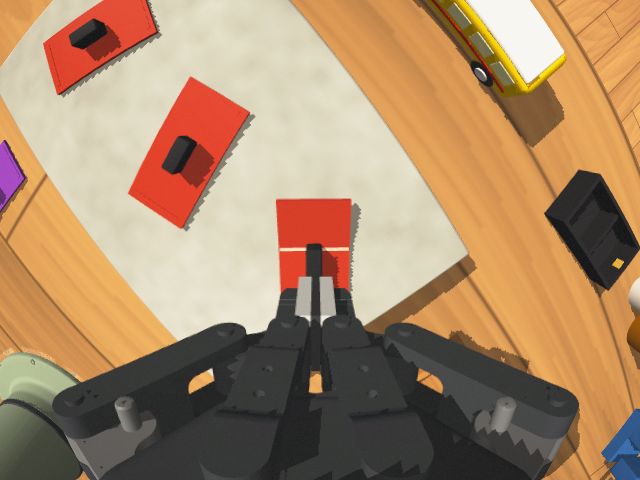

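The wrist view shows the raised end (276–350, 199–248) centred on the fingertips with the crease at row 248. That agrees with the estimate to about 1–2 mm, so I'm descending.

{"api": "drive_tool", "payload": {"targets": [{"dx": 0, "dy": 0, "dz": 0.3, "yaw": 0, "fingers": 1}, {"dx": 0, "dy": 0, "dz": 0.3, "yaw": 0, "fingers": 1}, {"dx": 0, "dy": 0, "dz": 0.3, "yaw": 0, "fingers": 1}, {"dx": 0, "dy": 0, "dz": 0.3, "yaw": 0, "fingers": 1}, {"dx": 0, "dy": 0, "dz": 0.15, "yaw": 0, "fingers": 1}, {"dx": 0, "dy": 0, "dz": 0, "yaw": 0, "fingers": 1}, {"dx": 0, "dy": 0, "dz": 0, "yaw": 0, "fingers": 1}, {"dx": 0, "dy": 0, "dz": 0, "yaw": 0, "fingers": 1}]}}

```text
clock: 4.25
position: [0.5761, -0.0091, 0.0763]
tool_rot: [3.14, -0.001, 0.865]
force: [1.2, 0.2, 0.5]
grip_width: -0.0002
finger_force: 0.0
```

{"api": "drive_tool", "payload": {"targets": [{"dx": 0, "dy": 0, "dz": 0.03, "yaw": 0, "fingers": 1}, {"dx": 0, "dy": 0, "dz": 0.03, "yaw": 0, "fingers": 1}, {"dx": 0, "dy": 0, "dz": 0.03, "yaw": 0, "fingers": 1}, {"dx": 0, "dy": 0, "dz": 0, "yaw": 0, "fingers": 1}, {"dx": 0, "dy": 0, "dz": 0, "yaw": 0, "fingers": 1}, {"dx": 0, "dy": 0, "dz": 0, "yaw": 0, "fingers": 1}]}}

```text
clock: 4.85
position: [0.5753, -0.0091, 0.0659]
tool_rot: [3.142, 0.0, 0.865]
force: [0.2, 1.0, -1.0]
grip_width: -0.0001
finger_force: 0.0
```

{"api": "drive_tool", "payload": {"targets": [{"dx": 0, "dy": 0, "dz": 0.015, "yaw": 0, "fingers": 1}, {"dx": 0, "dy": 0, "dz": 0.015, "yaw": 0, "fingers": 1}, {"dx": 0, "dy": 0, "dz": 0.015, "yaw": 0, "fingers": 1}, {"dx": 0, "dy": 0, "dz": 0.015, "yaw": 0, "fingers": 1}, {"dx": 0, "dy": 0, "dz": 0.015, "yaw": 0, "fingers": 1}, {"dx": 0, "dy": 0, "dz": 0.015, "yaw": 0, "fingers": 1}, {"dx": 0, "dy": 0, "dz": 0.01, "yaw": 0, "fingers": 1}, {"dx": 0, "dy": 0, "dz": 0, "yaw": 0, "fingers": 1}, {"dx": 0, "dy": 0, "dz": 0, "yaw": 0, "fingers": 1}, {"dx": 0, "dy": 0, "dz": 0, "yaw": 0, "fingers": 1}]}}

```text
clock: 5.85
position: [0.5754, -0.009, 0.056]
tool_rot: [3.142, -0.0, 0.865]
force: [-0.1, -0.9, -0.2]
grip_width: 0.0001
finger_force: 0.0
```

```bash
python3 - <<'E'
from h import *
F=[]
for i in range(3):
    s=readout.observe();im=grab_frame("wrist");F.append(np.r_[s["force"],s["position"]])
print(np.mean(F,0).round(4))
red,_,_=masks(im)
for c in cv2.findContours(red,0,2)[0]:
    if cv2.contourArea(c)>300: print(cv2.contourArea(c),cv2.boundingRect(c))
im2=grab_frame("scene");cv2.imwrite("pics/p.png",cv2.resize(im2[200:320,210:370],(800,600),interpolation=2))
E
```

```text
[ 0.0305 -0.2872 -0.1681  0.5754 -0.009   0.056 ]
5768.0 (241, 257, 142, 77)
22647.5 (17, 40, 174, 260)
```

{"api": "drive_tool", "payload": {"targets": [{"dx": 0, "dy": 0, "dz": 0.005, "yaw": 0, "fingers": 1}, {"dx": 0, "dy": 0, "dz": 0.005, "yaw": 0, "fingers": 1}, {"dx": 0, "dy": 0, "dz": 0, "yaw": 0, "fingers": 1}, {"dx": 0, "dy": 0, "dz": 0, "yaw": 0, "fingers": 1}]}}

```text
clock: 6.45
position: [0.5753, -0.0091, 0.0549]
tool_rot: [-3.142, 0.0, 0.865]
force: [0.1, 0.0, -0.6]
grip_width: -0.0004
finger_force: 0.0
```

View pics/p.png

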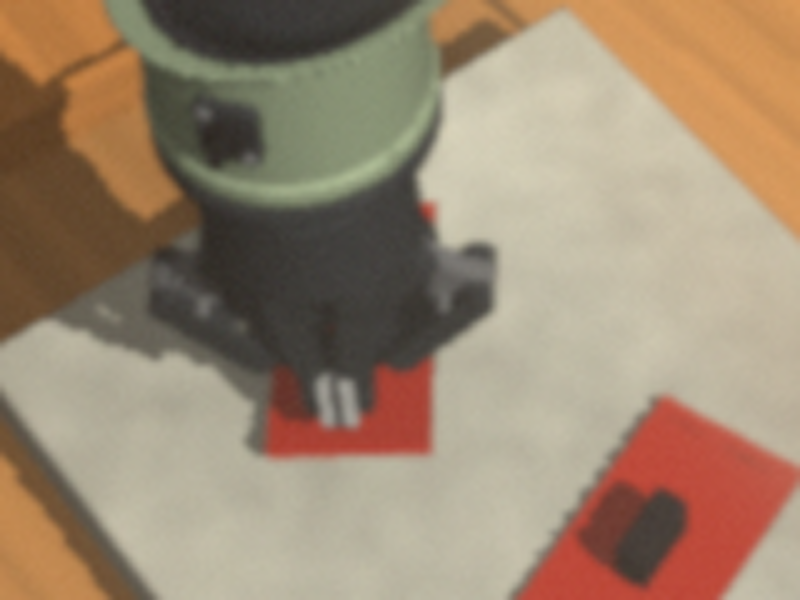

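The scene crop shows the fingertips on the raised end (335,400), but there is no plate contact force yet. I'll keep going down in small steps.

{"api": "drive_tool", "payload": {"targets": [{"dx": 0, "dy": 0, "dz": 0.005, "yaw": 0, "fingers": 1}, {"dx": 0, "dy": 0, "dz": 0.005, "yaw": 0, "fingers": 1}, {"dx": 0, "dy": 0, "dz": 0, "yaw": 0, "fingers": 1}, {"dx": 0, "dy": 0, "dz": 0, "yaw": 0, "fingers": 1}]}}

```text
clock: 6.85
position: [0.5753, -0.0091, 0.0539]
tool_rot: [-3.142, 0.0, 0.865]
force: [0.7, 0.3, -0.1]
grip_width: 0.0003
finger_force: 0.0
```

{"api": "drive_tool", "payload": {"targets": [{"dx": 0, "dy": 0, "dz": 0.005, "yaw": 0, "fingers": 1}, {"dx": 0, "dy": 0, "dz": 0.005, "yaw": 0, "fingers": 1}, {"dx": 0, "dy": 0, "dz": 0, "yaw": 0, "fingers": 1}, {"dx": 0, "dy": 0, "dz": 0, "yaw": 0, "fingers": 1}]}}

```text
clock: 7.25
position: [0.5753, -0.0091, 0.0529]
tool_rot: [-3.142, 0.0, 0.865]
force: [0.8, -0.4, -0.3]
grip_width: 0.0001
finger_force: 0.0
```

{"api": "drive_tool", "payload": {"targets": [{"dx": 0, "dy": 0, "dz": 0.005, "yaw": 0, "fingers": 1}, {"dx": 0, "dy": 0, "dz": 0.005, "yaw": 0, "fingers": 1}, {"dx": 0, "dy": 0, "dz": 0, "yaw": 0, "fingers": 1}, {"dx": 0, "dy": 0, "dz": 0, "yaw": 0, "fingers": 1}]}}

```text
clock: 7.65
position: [0.5753, -0.009, 0.0519]
tool_rot: [-3.142, 0.0, 0.865]
force: [0.5, 0.1, -0.2]
grip_width: -0.0004
finger_force: 0.0
```

```bash
python3 - <<'E'
from h import *
F=[]
for i in range(4):
    s=readout.observe();im=grab_frame("wrist");F.append(np.r_[s["force"],s["position"]])
print(np.mean(F,0).round(4))
cv2.imwrite("pics/w1.png",im[150:450,120:520])
E
```

```text
[ 0.1371 -0.0458  0.0319  0.5753 -0.009   0.0519]
```

View pics/w1.png

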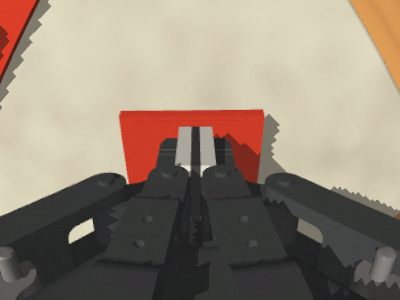

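```bash
python3 - <<'E'
from h import *
s=readout.observe();im=cv2.imread("pics/w1.png")
red,_,_=masks(im)
for r in range(106,122,2):
    x=np.nonzero(red[r])[0]; x=x[(x>80)&(x<300)]
    print(r,(x.min(),x.max()) if len(x) else None, im[r,200])
c=wpts([[240,262],[383,262]],.055,s);print(c)
for z in(.05,.055,.06,.065): print(z,np.linalg.norm(np.diff(wpts([[240,262],[383,262]],z,s),axis=0)), wpts([[311,262]],z,s))
E
```

```text
106 None [175 200 208]
108 None [175 201 210]
110 (np.int64(193), np.int64(262)) [ 77  92 199]
112 (np.int64(121), np.int64(262)) [ 35  55 193]
114 (np.int64(120), np.int64(263)) [ 38  55 193]
116 (np.int64(119), np.int64(263)) [ 38  57 201]
118 (np.int64(120), np.int64(263)) [ 41  59 204]
120 (np.int64(120), np.int64(263)) [ 36  54 195]
[[ 0.55482246  0.02106113  0.055     ]
 [ 0.60521107 -0.02185227  0.055     ]]
0.05 0.06825495567148142 [[ 0.57879248 -0.00148677  0.05      ]]
0.055 0.06618588008866483 [[ 5.80002680e-01 -1.53236878e-04  5.50000000e-02]]
0.06 0.06411680450584824 [[0.58121288 0.00118029 0.06      ]]
0.065 0.06204772892303157 [[0.58242308 0.00251382 0.065     ]]
```

{"api": "drive_tool", "payload": {"targets": [{"dx": 0, "dy": 0, "dz": 0.005, "yaw": 0, "fingers": 1}, {"dx": 0, "dy": 0, "dz": 0.005, "yaw": 0, "fingers": 1}, {"dx": 0, "dy": 0, "dz": 0, "yaw": 0, "fingers": 1}, {"dx": 0, "dy": 0, "dz": 0, "yaw": 0, "fingers": 1}]}}

```text
clock: 8.25
position: [0.5753, -0.009, 0.0509]
tool_rot: [-3.142, 0.0, 0.865]
force: [0.2, 0.5, 0.5]
grip_width: 0.0001
finger_force: 0.0
```

```bash
python3 - <<'E'
from h import *
F=[]
for i in range(4):
    s=readout.observe();im=grab_frame("wrist");F.append(np.r_[s["force"],s["position"]])
print(np.mean(F,0).round(4))
red,_,_=masks(im)
for r in range(254,274,2):
    x=np.nonzero(red[r])[0]; x=x[(x>200)&(x<430)]
    print(r,(x.min(),x.max()) if len(x) else None)
E
```

```text
[-0.0318  0.0989 -0.0697  0.5753 -0.0091  0.0509]
254 None
256 None
258 None
260 None
262 (np.int64(241), np.int64(382))
264 (np.int64(240), np.int64(383))
266 (np.int64(239), np.int64(384))
268 (np.int64(239), np.int64(384))
270 (np.int64(239), np.int64(383))
272 (np.int64(240), np.int64(383))
```

{"api": "drive_tool", "payload": {"targets": [{"dx": 0, "dy": 0, "dz": 0.005, "yaw": 0, "fingers": 1}, {"dx": 0, "dy": 0, "dz": 0.005, "yaw": 0, "fingers": 1}, {"dx": 0, "dy": 0, "dz": 0, "yaw": 0, "fingers": 1}, {"dx": 0, "dy": 0, "dz": 0, "yaw": 0, "fingers": 1}]}}

```text
clock: 8.85
position: [0.5753, -0.0091, 0.0499]
tool_rot: [-3.142, 0.0, 0.865]
force: [0.2, 0.3, 0.1]
grip_width: 0.0002
finger_force: 0.0
```

{"api": "drive_tool", "payload": {"targets": [{"dx": 0, "dy": 0, "dz": 0.005, "yaw": 0, "fingers": 1}, {"dx": 0, "dy": 0, "dz": 0, "yaw": 0, "fingers": 1}, {"dx": 0, "dy": 0, "dz": 0, "yaw": 0, "fingers": 1}]}}

```text
clock: 9.15
position: [0.5753, -0.009, 0.0494]
tool_rot: [-3.142, 0.0, 0.865]
force: [-0.0, 0.4, 0.9]
grip_width: -0.0002
finger_force: 0.0
```

```bash
python3 - <<'E'
from h import *
t=grab_frame("top");s=grab_frame("scene")
a=np.hstack([cv2.resize(cv2.imread("pics/top0.png")[120:210,290:380],(400,400),interpolation=2),cv2.resize(t[120:210,290:380],(400,400),interpolation=2)])
cv2.imwrite("pics/s1.png",cv2.resize(s[200:310,215:355],(700,550),interpolation=2))
im=np.vstack([a]);cv2.imwrite("pics/t1.png",im)
E
```

```text
(no output)
```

View pics/s1.png

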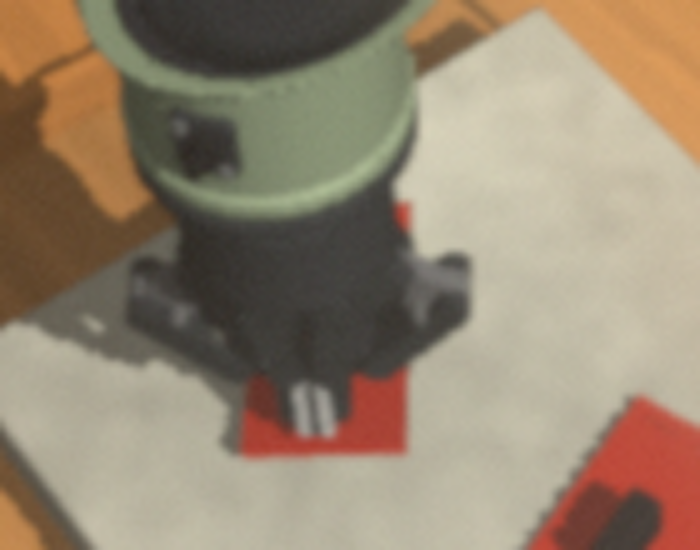

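```bash
python3 - <<'E'
from h import *
c=camera_info("scene");T=np.linalg.inv(c["T"])
def pr(p):
    q=T[:3,:3]@p+T[:3,3];return c["cx"]+c["fx"]*q[0]/-q[2],c["cy"]-c["fy"]*q[1]/-q[2]
s=readout.observe();print(s["position"],s["force"])
print("tip",pr(s["position"]))
u=np.array([.649,.760,0]);v=np.array([-.76,.649,0]);o=np.array([.5465,-.0427,.05])
for nm,x,z in(("up edge top",57,15),("up edge bot",58,10),("down edge top",58,5),("rear flat",-66,5),("rear up",-64,21),("46 up",46,12.5),("46 dn",46,5)):
    print(nm,[np.round(pr(o+u*x/1e3+v*y/1e3+[0,0,z/1e3]),1).tolist() for y in(32,-32)])
for n,b in(("scene",(240,225,300,300)),("top",(295,125,380,205))):
    im0=cv2.imread(f"pics/{n}0.png");im=grab_frame(n)
    for i in(im0,im):
        r=masks(i)[0];r=r[b[1]:b[3],b[0]:b[2]];ys,xs=np.nonzero(r)
        print(n,"xmin",xs.min()+b[0],"xmax",xs.max()+b[0],"ymin",ys.min()+b[1],"ymax",ys.max()+b[1])
E
```

```text
[ 0.57533508 -0.00906517  0.04940797] [-0.24198103  0.04603298  0.06741074]
tip (np.float64(279.8180543403134), np.float64(288.17544040662574))
up edge top [[295.6, 289.6], [262.4, 290.1]]
up edge bot [[295.7, 291.4], [262.6, 291.8]]
down edge top [[295.8, 292.6], [262.9, 293.1]]
rear flat [[297.0, 240.5], [266.3, 240.9]]
rear up [[296.6, 236.8], [265.5, 237.2]]
46 up [[295.8, 285.3], [262.9, 285.8]]
46 dn [[296.0, 287.3], [263.3, 287.7]]
scene xmin 264 xmax 295 ymin 241 ymax 290
scene xmin 264 xmax 295 ymin 242 ymax 290
top xmin 302 xmax 369 ymin 132 ymax 196
top xmin 312 xmax 369 ymin 143 ymax 195
```

View pics/t1.png

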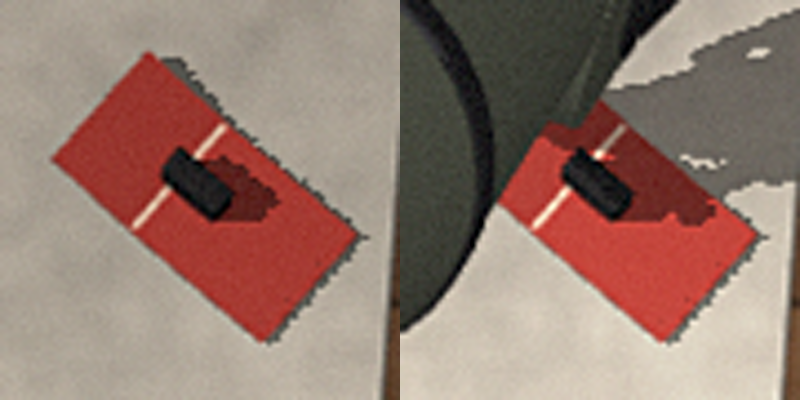

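The rear of the cover hasn't moved in either view, so the tips aren't touching yet. The tip silhouette also sits higher than the TCP reading implies. I'll continue in small force-checked steps.

{"api": "drive_tool", "payload": {"targets": [{"dx": 0, "dy": 0, "dz": 0.007, "yaw": 0, "fingers": 1}, {"dx": 0, "dy": 0, "dz": 0.007, "yaw": 0, "fingers": 1}, {"dx": 0, "dy": 0, "dz": 0.007, "yaw": 0, "fingers": 1}, {"dx": 0, "dy": 0, "dz": 0, "yaw": 0, "fingers": 1}]}}

```text
clock: 9.75
position: [0.5753, -0.009, 0.0472]
tool_rot: [-3.141, 0.0, 0.865]
force: [0.4, -0.1, 0.2]
grip_width: -0.0003
finger_force: 0.0
```

```bash
cat > k.py <<'E'
from h import *
F=[]
for i in range(2):
    s=readout.observe();im=grab_frame("scene");F.append(np.r_[s["force"],s["position"]])
print(np.mean(F,0).round(4),s["clock"])
b=(255,225,310,300)
r=masks(im)[0][b[1]:b[3],b[0]:b[2]];ys,xs=np.nonzero(r);print("scene y",ys.min()+b[1],ys.max()+b[1],r[-15:].astype(bool).sum(1))
im=grab_frame("wrist");r=masks(im)[0]
for c in cv2.findContours(r,0,2)[0]:
    if cv2.contourArea(c)>1500: print(cv2.boundingRect(c))
E
python3 k.py
```

```text
[ 0.2009 -0.157   0.1729  0.5753 -0.0091  0.0472] 9.8
scene y 242 290 [18 21 22 26 31 13  0  0  0  0  0  0  0  0  0]
(237, 263, 149, 72)
(8, 37, 176, 269)
```

{"api": "drive_tool", "payload": {"targets": [{"dx": 0, "dy": 0, "dz": 0.007, "yaw": 0, "fingers": 1}, {"dx": 0, "dy": 0, "dz": 0.007, "yaw": 0, "fingers": 1}, {"dx": 0, "dy": 0, "dz": 0.007, "yaw": 0, "fingers": 1}, {"dx": 0, "dy": 0, "dz": 0, "yaw": 0, "fingers": 1}, {"dx": 0, "dy": 0, "dz": 0, "yaw": 0, "fingers": 1}]}}

```text
clock: 10.4
position: [0.5753, -0.009, 0.0452]
tool_rot: [-3.142, 0.0, 0.865]
force: [0.3, 0.2, 0.4]
grip_width: 0.0
finger_force: 0.0
```

```bash
python3 k.py
```

```text
[ 0.4387  0.0905 -0.0187  0.5753 -0.009   0.0452] 10.45
scene y 242 290 [17 20 22 22 31 11  0  0  0  0  0  0  0  0  0]
(236, 265, 151, 70)
(6, 36, 177, 271)
```

```bash
python3 - <<'E'
from h import *
s=readout.observe();c=camera_info("scene");T=np.linalg.inv(c["T"])
def pr(p):
    q=T[:3,:3]@p+T[:3,3];return np.round([c["cx"]+c["fx"]*q[0]/-q[2],c["cy"]-c["fy"]*q[1]/-q[2]],1)
im=grab_frame("scene");cv2.imwrite("pics/s2.png",im);w=grab_frame("wrist");cv2.imwrite("pics/w2.png",w)
R=Ro.from_euler("xyz",s["tool_rot"]).as_matrix()
for dz in(0,-.01,-.02,-.03): print(dz,[pr(s["position"]+R@np.array([x,0,dz])).tolist() for x in(-.011,0,.011)])
a=cv2.resize(im[262:297,258:303],(720,560),interpolation=2)
b=cv2.resize(w[225:345,235:395],(720,540),interpolation=2)
cv2.imwrite("pics/s2c.png",np.vstack([a,b])[:, :].copy()); cv2.imwrite("pics/s2c.png",cv2.resize(np.hstack([a[:540],b]),(800,300)))
E
```

```text
0 [[280.2, 284.4], [280.0, 289.2], [279.8, 294.1]]
-0.01 [[279.8, 281.8], [279.6, 286.7], [279.4, 291.6]]
-0.02 [[279.4, 279.2], [279.2, 284.1], [279.0, 289.0]]
-0.03 [[279.0, 276.6], [278.8, 281.5], [278.6, 286.4]]
```

View pics/s2c.png

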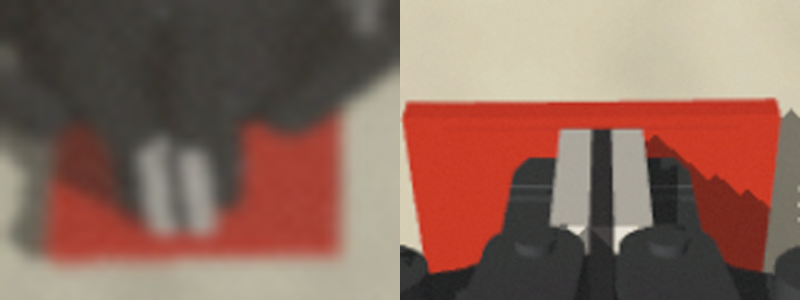

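The end is still raised: the wrist view shows its front face, and the tips sit just above it at scene row 288.6. The geometry fits the tips being about 20 mm behind the reported TCP, so contact should be very close.

{"api": "drive_tool", "payload": {"targets": [{"dx": 0, "dy": 0, "dz": 0.01, "yaw": 0, "fingers": 1}, {"dx": 0, "dy": 0, "dz": 0.01, "yaw": 0, "fingers": 1}, {"dx": 0, "dy": 0, "dz": 0.01, "yaw": 0, "fingers": 1}, {"dx": 0, "dy": 0, "dz": 0, "yaw": 0, "fingers": 1}]}}

```text
clock: 11.05
position: [0.5753, -0.0091, 0.042]
tool_rot: [-3.141, 0.0, 0.865]
force: [0.4, -0.2, 0.5]
grip_width: 0.0001
finger_force: 0.2
```

```bash
python3 k.py
```

```text
[-0.0485 -0.3447  0.7044  0.5753 -0.0091  0.0421] 11.1
scene y 241 290 [17 19 21 22 24 14  0  0  0  0  0  0  0  0  0]
(235, 266, 153, 69)
(3, 35, 177, 275)
```

{"api": "drive_tool", "payload": {"targets": [{"dx": 0, "dy": 0, "dz": 0.01, "yaw": 0, "fingers": 1}, {"dx": 0, "dy": 0, "dz": 0.01, "yaw": 0, "fingers": 1}, {"dx": 0, "dy": 0, "dz": 0.01, "yaw": 0, "fingers": 1}, {"dx": 0, "dy": 0, "dz": 0, "yaw": 0, "fingers": 1}]}}

```text
clock: 11.6
position: [0.5753, -0.0091, 0.0391]
tool_rot: [-3.142, 0.0, 0.865]
force: [-1.0, 0.4, 1.0]
grip_width: 0.0
finger_force: 0.2
```

```bash
python3 k.py
```

```text
[-0.2602 -0.068   0.9299  0.5753 -0.0091  0.0391] 11.65
scene y 240 291 [16 18 21 23 23 26 18  0  0  0  0  0  0  0  0]
(235, 265, 153, 70)
(0, 34, 178, 278)
```

Contact: the wrist box now moves with the tool, and the front edge drops in the scene view. I'll press on until the force rises sharply.

{"api": "drive_tool", "payload": {"targets": [{"dx": 0, "dy": 0, "dz": 0.01, "yaw": 0, "fingers": 1}, {"dx": 0, "dy": 0, "dz": 0.01, "yaw": 0, "fingers": 1}, {"dx": 0, "dy": 0, "dz": 0.01, "yaw": 0, "fingers": 1}, {"dx": 0, "dy": 0, "dz": 0, "yaw": 0, "fingers": 1}, {"dx": 0, "dy": 0, "dz": 0, "yaw": 0, "fingers": 1}]}}

```text
clock: 12.25
position: [0.5753, -0.0091, 0.0362]
tool_rot: [-3.142, 0.0, 0.865]
force: [-0.3, 0.4, -0.2]
grip_width: 0.0002
finger_force: 0.2
```

{"api": "drive_tool", "payload": {"targets": [{"dx": 0, "dy": 0, "dz": 0.008, "yaw": 0, "fingers": 1}, {"dx": 0, "dy": 0, "dz": 0, "yaw": 0, "fingers": 1}, {"dx": 0, "dy": 0, "dz": 0, "yaw": 0, "fingers": 1}]}}

```text
clock: 12.55
position: [0.5753, -0.0091, 0.0354]
tool_rot: [3.142, 0.0, 0.865]
force: [-0.6, 0.6, 0.6]
grip_width: -0.0001
finger_force: 0.2
```

{"api": "drive_tool", "payload": {"targets": [{"dx": 0, "dy": 0, "dz": 0.005, "yaw": 0, "fingers": 1}, {"dx": 0, "dy": 0, "dz": 0.005, "yaw": 0, "fingers": 1}, {"dx": 0, "dy": 0, "dz": 0, "yaw": 0, "fingers": 1}, {"dx": 0, "dy": 0, "dz": 0, "yaw": 0, "fingers": 1}]}}

```text
clock: 12.95
position: [0.5754, -0.009, 0.0344]
tool_rot: [-3.142, 0.0, 0.865]
force: [-0.2, -0.1, 0.0]
grip_width: -0.0003
finger_force: 0.2
```

```bash
python3 k.py
```

```text
[ 0.1449  0.0041  0.5215  0.5753 -0.009   0.0344] 13.0
scene y 242 292 [15 16 18 21 22 23 25 31  0  0  0  0  0  0  0]
(235, 264, 153, 71)
(0, 32, 174, 284)
```

{"api": "drive_tool", "payload": {"targets": [{"dx": 0, "dy": 0, "dz": 0.005, "yaw": 0, "fingers": 1}, {"dx": 0, "dy": 0, "dz": 0.005, "yaw": 0, "fingers": 1}, {"dx": 0, "dy": 0, "dz": 0, "yaw": 0, "fingers": 1}, {"dx": 0, "dy": 0, "dz": 0, "yaw": 0, "fingers": 1}]}}

```text
clock: 13.5
position: [0.5754, -0.009, 0.0337]
tool_rot: [3.142, -0.0, 0.865]
force: [-1.8, 0.9, 8.0]
grip_width: -0.0002
finger_force: 4.0
```

{"api": "drive_tool", "payload": {"targets": [{"dx": 0, "dy": 0, "dz": 0.005, "yaw": 0, "fingers": 1}, {"dx": 0, "dy": 0, "dz": 0, "yaw": 0, "fingers": 1}, {"dx": 0, "dy": 0, "dz": 0, "yaw": 0, "fingers": 1}]}}

```text
clock: 13.8
position: [0.5754, -0.009, 0.0336]
tool_rot: [-3.142, -0.001, 0.864]
force: [-5.2, 1.5, 17.8]
grip_width: -0.0001
finger_force: 9.0
```

The end is flat on the plate (18 N at reading 0.0336), so the tips are 21.4 mm behind the reported TCP. Now I'm easing off straight up.

{"api": "drive_tool", "payload": {"targets": [{"dx": 0, "dy": 0, "dz": -0.008, "yaw": 0, "fingers": 1}, {"dx": 0, "dy": 0, "dz": -0.01, "yaw": 0, "fingers": 1}, {"dx": 0, "dy": 0, "dz": -0.015, "yaw": 0, "fingers": 1}, {"dx": 0, "dy": 0, "dz": -0.02, "yaw": 0, "fingers": 1}, {"dx": 0, "dy": 0, "dz": -0.03, "yaw": 0, "fingers": 1}, {"dx": 0, "dy": 0, "dz": -0.05, "yaw": 0, "fingers": 1}, {"dx": 0, "dy": 0, "dz": -0.15, "yaw": 0, "fingers": 1}, {"dx": 0, "dy": 0, "dz": -0.3, "yaw": 0, "fingers": 1}, {"dx": 0, "dy": 0, "dz": -0.3, "yaw": 0, "fingers": 1}, {"dx": 0, "dy": 0, "dz": -0.3, "yaw": 0, "fingers": 1}, {"dx": 0, "dy": 0, "dz": 0, "yaw": 0, "fingers": 0}, {"dx": 0, "dy": 0, "dz": 0, "yaw": 0, "fingers": 0}, {"dx": 0, "dy": 0, "dz": 0, "yaw": 0, "fingers": 0}]}}

```text
clock: 15.1
position: [0.575, -0.0089, 0.1509]
tool_rot: [-3.141, 0.0, 0.865]
force: [-0.7, -0.3, -0.0]
grip_width: 0.0431
finger_force: 0.0
```

```bash
python3 - <<'E'
from h import *
s=readout.observe();print(s["position"],s["tool_rot"],s["grip_width"],s["clock"])
im=grab_frame("wrist");cv2.imwrite("pics/w3.png",im)
red,dark,h=masks(im)
pale=cv2.inRange(h,(0,0,170),(180,110,255))
for c in cv2.findContours(cv2.morphologyEx(red,cv2.MORPH_CLOSE,np.ones((7,7))),0,2)[0]:
    if cv2.contourArea(c)>1000:
        q=cv2.approxPolyDP(cv2.convexHull(c),6,True)[:,0];print(cv2.contourArea(c));print(np.c_[q,wpts(q,.055,s)[:,:2].round(4)])
t=grab_frame("top");cv2.imwrite("pics/t2.png",t)
cv2.imwrite("pics/t2c.png",cv2.resize(t[120:210,290:380],(540,540),interpolation=2))
E
```

```text
[ 0.57495622 -0.00885335  0.15092317] [-3.14099890e+00  3.65788153e-04  8.64754811e-01] 0.04314147994432356 15.1
11786.0
[[ 3.570e+02  2.130e+02  6.048e-01 -1.950e-02]
 [ 3.530e+02  3.550e+02  5.282e-01 -1.117e-01]
 [ 2.780e+02  3.550e+02  4.808e-01 -7.130e-02]
 [ 2.680e+02  2.150e+02  5.553e-01  2.070e-02]]
12336.0
[[1.640e+02 6.600e+01 5.703e-01 1.550e-01]
 [2.340e+02 1.090e+02 5.874e-01 9.340e-02]
 [1.560e+02 2.470e+02 4.706e-01 6.040e-02]
 [9.600e+01 2.050e+02 4.536e-01 1.204e-01]]
5610.0
[[123.       0.       0.5803   0.2253]
 [126.      15.       0.5743   0.2124]
 [ 19.      91.       0.4592   0.2534]
 [  6.      35.       0.4798   0.3118]
 [ 43.       0.       0.529    0.2981]]
```

View pics/w3.png

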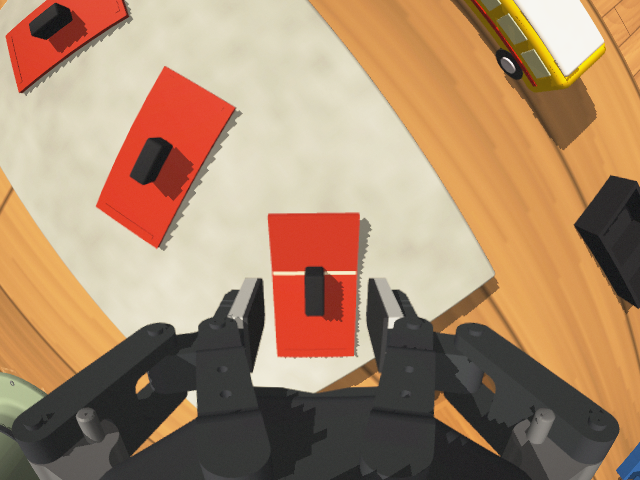

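The cover rocked back and lies as before, with the rib at (315,290) and the other covers untouched. The rib is 43.5 mm along -x from the tool, with no lateral offset. Moving over it now with the fingers open.

{"api": "drive_tool", "payload": {"targets": [{"dx": -0.218, "dy": 0, "dz": 0, "yaw": 0, "fingers": 0}, {"dx": -0.217, "dy": 0, "dz": 0, "yaw": 0, "fingers": 0}, {"dx": 0, "dy": 0, "dz": 0, "yaw": 0, "fingers": 0}, {"dx": 0, "dy": 0, "dz": 0, "yaw": 0, "fingers": 0}, {"dx": 0, "dy": 0, "dz": 0.25, "yaw": 0, "fingers": 0}, {"dx": 0, "dy": 0, "dz": 0.25, "yaw": 0, "fingers": 0}, {"dx": 0, "dy": 0, "dz": 0.25, "yaw": 0, "fingers": 0}, {"dx": 0, "dy": 0, "dz": 0.2, "yaw": 0, "fingers": 0}, {"dx": 0, "dy": 0, "dz": 0.1, "yaw": 0, "fingers": 0}, {"dx": 0, "dy": 0, "dz": 0.06, "yaw": 0, "fingers": 0}, {"dx": 0, "dy": 0, "dz": 0.03, "yaw": 0, "fingers": 0}, {"dx": 0, "dy": 0, "dz": 0, "yaw": 0, "fingers": 0}, {"dx": 0, "dy": 0, "dz": 0, "yaw": 0, "fingers": 0}]}}

```text
clock: 16.5
position: [0.5475, -0.0421, 0.0378]
tool_rot: [3.141, -0.001, 0.865]
force: [0.5, 1.0, -0.1]
grip_width: 0.0852
finger_force: 0.0
```

```bash
python3 - <<'E'
from h import *
s=readout.observe();print(s["position"],s["force"],s["grip_width"])
im=grab_frame("wrist");cv2.imwrite("pics/w4.png",im[150:450,120:520])
E
```

```text
[ 0.54752064 -0.04207716  0.03782474] [ 0.48546452  0.97478416 -0.10678568] 0.08523538852997928
```

View pics/w4.png

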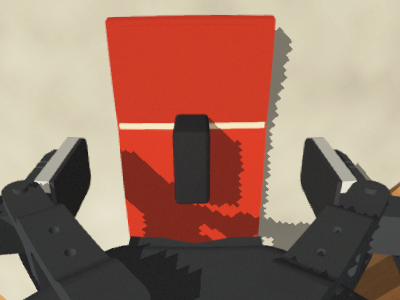

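The rib is centred between the open fingers (crop 192,160). That is my last picture; I've gone one over the limit of 10, so from here I use numbers only. Lowering slightly and closing.

{"api": "drive_tool", "payload": {"targets": [{"dx": 0, "dy": 0, "dz": 0.01, "yaw": 0, "fingers": 0}, {"dx": 0, "dy": 0, "dz": 0, "yaw": 0, "fingers": 1}, {"dx": 0, "dy": 0, "dz": 0, "yaw": 0, "fingers": 1}, {"dx": 0, "dy": 0, "dz": 0, "yaw": 0, "fingers": 1}, {"dx": 0, "dy": 0, "dz": 0, "yaw": 0, "fingers": 1}, {"dx": 0, "dy": 0, "dz": 0, "yaw": 0, "fingers": 1}, {"dx": 0, "dy": 0, "dz": 0, "yaw": 0, "fingers": 1}, {"dx": 0, "dy": 0, "dz": 0, "yaw": 0, "fingers": 1}, {"dx": 0, "dy": 0, "dz": 0, "yaw": 0, "fingers": 1}], "squeeze": 35}}

```text
clock: 17.45
position: [0.5472, -0.0422, 0.0363]
tool_rot: [3.141, -0.0, 0.865]
force: [-1.0, -0.8, 5.0]
grip_width: 0.0137
finger_force: 35.2
```

{"api": "drive_tool", "payload": {"targets": [{"dx": 0, "dy": 0, "dz": -0.1, "yaw": 0, "fingers": 1}, {"dx": 0, "dy": 0, "dz": -0.2, "yaw": 0, "fingers": 1}, {"dx": 0, "dy": 0, "dz": -0.25, "yaw": 0, "fingers": 1}, {"dx": 0, "dy": 0, "dz": -0.25, "yaw": 0, "fingers": 1}, {"dx": -0.133, "dy": 0.08, "dz": 0, "yaw": 0, "fingers": 1}, {"dx": -0.25, "dy": 0.15, "dz": 0, "yaw": 0, "fingers": 1}, {"dx": -0.25, "dy": 0.15, "dz": 0, "yaw": 0, "fingers": 1}, {"dx": -0.25, "dy": 0.15, "dz": 0, "yaw": 0, "fingers": 1}, {"dx": -0.25, "dy": 0.15, "dz": 0, "yaw": 0, "fingers": 1}, {"dx": -0.25, "dy": 0.15, "dz": 0, "yaw": 0, "fingers": 1}, {"dx": -0.25, "dy": 0.15, "dz": 0, "yaw": 0, "fingers": 1}, {"dx": -0.25, "dy": 0.15, "dz": 0, "yaw": 0, "fingers": 1}, {"dx": -0.25, "dy": 0.15, "dz": 0, "yaw": 0, "fingers": 1}, {"dx": -0.25, "dy": 0.15, "dz": 0, "yaw": 0, "fingers": 1}, {"dx": -0.15, "dy": 0.07, "dz": 0, "yaw": 0, "fingers": 1}, {"dx": 0, "dy": 0, "dz": 0, "yaw": 0, "fingers": 1}, {"dx": 0, "dy": 0, "dz": 0, "yaw": 0, "fingers": 1}, {"dx": 0, "dy": 0, "dz": 0, "yaw": 0, "fingers": 1}]}}

```text
clock: 19.25
position: [0.497, -0.3313, 0.116]
tool_rot: [-3.141, -0.0, 0.865]
force: [-0.8, 0.3, -1.5]
grip_width: 0.0131
finger_force: 34.5
```

```bash
python3 - <<'E'
from h import *
s=readout.observe();print({k:s[k] for k in("clock","position","tool_rot","grip_width","finger_force","force")})
im=grab_frame("wrist");cv2.imwrite("pics/w5.png",im)
red,_,_=masks(im)
for c in cv2.findContours(cv2.morphologyEx(red,cv2.MORPH_CLOSE,np.ones((7,7))),0,2)[0]:
    if cv2.contourArea(c)>800:
        print(cv2.contourArea(c),cv2.boundingRect(c))
# tray outline, top view before: edges of darker wood vs. floor via line segments
t=cv2.imread("pics/top0.png");g=cv2.cvtColor(t,cv2.COLOR_BGR2GRAY)[125:260,405:545]
for l in cv2.createLineSegmentDetector().detect(g)[0][:,0]:
    if np.hypot(l[2]-l[0],l[3]-l[1])>55:
        l=l+[405,125,405,125];z=.032;print(l.round(1),ray("top",*l[:2],z)[:2].round(3),ray("top",*l[2:],z)[:2].round(3))
E
```

```text
{'clock': 19.25, 'position': array([ 0.49696602, -0.33133022,  0.11598009]), 'tool_rot': array([-3.14098245e+00, -2.78578165e-04,  8.65464925e-01]), 'grip_width': 0.01310393418856309, 'finger_force': 34.51511085033417, 'force': array([-0.77181684,  0.2981685 , -1.46759739])}
1600.5 (289, 352, 53, 42)
18523.5 (229, 165, 172, 165)
[439.2 143.4 525.6 154.5] [ 0.595 -0.254] [ 0.576 -0.428]
[423.2 234.9 520.7 247.7] [ 0.41  -0.222] [ 0.389 -0.415]
[515.7 249.7 422.  237.4] [ 0.384 -0.405] [ 0.405 -0.22 ]
[523.2 157.7 448.  147.8] [ 0.569 -0.423] [ 0.587 -0.272]
[427.8 230.7 437.5 145.6] [ 0.419 -0.232] [ 0.591 -0.251]
[405.6 257.5 465.6 258.2] [ 0.365 -0.188] [ 0.366 -0.306]
[434.2 139.4 423.7 233.2] [ 0.603 -0.244] [ 0.414 -0.223]
[514.7 239.4 522.7 159.3] [ 0.405 -0.403] [ 0.566 -0.422]
[409.4 126.3 543.1 129.3] [ 0.629 -0.194] [ 0.628 -0.464]
[498.1 147.  436.9 139.5] [ 0.59  -0.373] [ 0.603 -0.25 ]
```

The cover is held over the tray centre (about 0.495, -0.331). Lowering it.

{"api": "drive_tool", "payload": {"targets": [{"dx": 0, "dy": 0, "dz": 0.2, "yaw": 0, "fingers": 1}, {"dx": 0, "dy": 0, "dz": 0.25, "yaw": 0, "fingers": 1}, {"dx": 0, "dy": 0, "dz": 0.25, "yaw": 0, "fingers": 1}, {"dx": 0, "dy": 0, "dz": 0.2, "yaw": 0, "fingers": 1}, {"dx": 0, "dy": 0, "dz": 0.12, "yaw": 0, "fingers": 1}, {"dx": 0, "dy": 0, "dz": 0.08, "yaw": 0, "fingers": 1}, {"dx": 0, "dy": 0, "dz": 0.04, "yaw": 0, "fingers": 1}, {"dx": 0, "dy": 0, "dz": 0, "yaw": 0, "fingers": 1}, {"dx": 0, "dy": 0, "dz": 0, "yaw": 0, "fingers": 1}, {"dx": 0, "dy": 0, "dz": 0, "yaw": 0, "fingers": 1}]}}

```text
clock: 20.3
position: [0.4972, -0.3323, 0.0029]
tool_rot: [3.141, -0.0, 0.865]
force: [0.1, 0.5, -0.9]
grip_width: 0.0131
finger_force: 34.5
```

{"api": "drive_tool", "payload": {"targets": [{"dx": 0, "dy": 0, "dz": 0.01, "yaw": 0, "fingers": 1}, {"dx": 0, "dy": 0, "dz": 0.01, "yaw": 0, "fingers": 1}, {"dx": 0, "dy": 0, "dz": 0.01, "yaw": 0, "fingers": 1}, {"dx": 0, "dy": 0, "dz": 0.01, "yaw": 0, "fingers": 1}, {"dx": 0, "dy": 0, "dz": 0, "yaw": 0, "fingers": 1}, {"dx": 0, "dy": 0, "dz": 0, "yaw": 0, "fingers": 1}]}}

```text
clock: 20.9
position: [0.4968, -0.3322, -0.0018]
tool_rot: [-3.142, 0.0, 0.865]
force: [-0.2, -0.4, -1.2]
grip_width: 0.0132
finger_force: 34.5
```

{"api": "drive_tool", "payload": {"targets": [{"dx": 0, "dy": 0, "dz": 0.01, "yaw": 0, "fingers": 1}, {"dx": 0, "dy": 0, "dz": 0.01, "yaw": 0, "fingers": 1}, {"dx": 0, "dy": 0, "dz": 0.01, "yaw": 0, "fingers": 1}, {"dx": 0, "dy": 0, "dz": 0, "yaw": 0, "fingers": 1}, {"dx": 0, "dy": 0, "dz": 0, "yaw": 0, "fingers": 1}]}}

```text
clock: 21.4
position: [0.4968, -0.3322, -0.0048]
tool_rot: [-3.142, 0.0, 0.865]
force: [1.1, -0.1, -1.7]
grip_width: 0.0131
finger_force: 34.5
```

{"api": "drive_tool", "payload": {"targets": [{"dx": 0, "dy": 0, "dz": 0.005, "yaw": 0, "fingers": 1}, {"dx": 0, "dy": 0, "dz": 0, "yaw": 0, "fingers": 1}, {"dx": 0, "dy": 0, "dz": 0, "yaw": 0, "fingers": 1}]}}

```text
clock: 21.7
position: [0.4968, -0.3322, -0.0053]
tool_rot: [-3.142, 0.0, 0.865]
force: [0.5, -0.3, -1.2]
grip_width: 0.013
finger_force: 34.5
```

{"api": "drive_tool", "payload": {"targets": [{"dx": 0, "dy": 0, "dz": 0.005, "yaw": 0, "fingers": 1}, {"dx": 0, "dy": 0, "dz": 0.005, "yaw": 0, "fingers": 1}, {"dx": 0, "dy": 0, "dz": 0, "yaw": 0, "fingers": 1}, {"dx": 0, "dy": 0, "dz": 0, "yaw": 0, "fingers": 1}]}}

```text
clock: 22.1
position: [0.4969, -0.3322, -0.0057]
tool_rot: [3.141, -0.0, 0.864]
force: [-3.2, 2.4, 12.7]
grip_width: 0.0135
finger_force: 36.3
```

The cover is on the floor (12.7 N at -0.0057, as predicted). Easing off slightly, then opening and rising.

{"api": "drive_tool", "payload": {"targets": [{"dx": 0, "dy": 0, "dz": -0.005, "yaw": 0, "fingers": 1}, {"dx": 0, "dy": 0, "dz": 0, "yaw": 0, "fingers": 1}, {"dx": 0, "dy": 0, "dz": 0, "yaw": 0, "fingers": 0.6}, {"dx": 0, "dy": 0, "dz": 0, "yaw": 0, "fingers": 0.6}, {"dx": 0, "dy": 0, "dz": 0, "yaw": 0, "fingers": 0.6}, {"dx": 0, "dy": 0, "dz": 0, "yaw": 0, "fingers": 0.6}, {"dx": 0, "dy": 0, "dz": -0.05, "yaw": 0, "fingers": 0.6}, {"dx": 0, "dy": 0, "dz": -0.15, "yaw": 0, "fingers": 0.6}, {"dx": 0, "dy": 0, "dz": -0.3, "yaw": 0, "fingers": 0.6}, {"dx": 0, "dy": 0, "dz": -0.3, "yaw": 0, "fingers": 0.6}, {"dx": 0, "dy": 0, "dz": -0.3, "yaw": 0, "fingers": 0.6}, {"dx": 0, "dy": 0, "dz": -0.3, "yaw": 0, "fingers": 0.6}, {"dx": 0, "dy": 0, "dz": 0, "yaw": 0, "fingers": 0.6}, {"dx": 0, "dy": 0, "dz": 0, "yaw": 0, "fingers": 0.6}]}}

```text
clock: 23.5
position: [0.4972, -0.3322, 0.1355]
tool_rot: [3.14, -0.001, 0.865]
force: [-0.0, 0.3, -0.8]
grip_width: 0.0339
finger_force: 0.0
```

```bash
python3 - <<'E'
from h import *
s=readout.observe();print(s["clock"],s["position"],s["grip_width"],s["force"])
im=grab_frame("wrist")
def hulls(im,f,z):
    red,_,_=masks(im)
    for c in cv2.findContours(cv2.morphologyEx(red,cv2.MORPH_CLOSE,np.ones((9,9))),0,2)[0]:
        if cv2.contourArea(c)>800:
            q=cv2.approxPolyDP(cv2.convexHull(c),6,True)[:,0];print(cv2.contourArea(c));print(np.c_[q,np.array(f(q,z))[:,:2].round(4)])
print("wrist");hulls(im,lambda q,z:wpts(q,z,s),.013)
print("top now/before flat covers")
for i in(cv2.imread("pics/top0.png"),grab_frame("top")): hulls(i,lambda q,z:[ray("top",*p,z) for p in q],.055)
E
```

```text
23.5 [ 0.49716325 -0.33217638  0.13546119] 0.0338830612622547 [-0.0350197   0.27361949 -0.81885854]
wrist
11572.5
[[ 2.740e+02  1.500e+02  5.089e-01 -2.698e-01]
 [ 3.570e+02  1.510e+02  5.568e-01 -3.116e-01]
 [ 3.500e+02  2.970e+02  4.761e-01 -4.023e-01]
 [ 2.780e+02  2.960e+02  4.303e-01 -3.620e-01]]
top now/before flat covers
1929.5
[[2.640e+02 1.400e+02 5.889e-01 9.400e-02]
 [2.800e+02 2.000e+02 4.707e-01 5.980e-02]
 [2.490e+02 2.080e+02 4.539e-01 1.193e-01]
 [2.340e+02 1.480e+02 5.717e-01 1.521e-01]]
1954.0
[[173.     135.       0.5952   0.2721]
 [203.     146.       0.5745   0.2127]
 [180.     203.       0.4612   0.2528]
 [150.     192.       0.4816   0.3116]]
1938.0
[[ 3.230e+02  1.320e+02  6.073e-01 -2.120e-02]
 [ 3.690e+02  1.720e+02  5.293e-01 -1.124e-01]
 [ 3.480e+02  1.960e+02  4.811e-01 -7.200e-02]
 [ 3.020e+02  1.550e+02  5.605e-01  1.900e-02]]
1931.5
[[2.640e+02 1.400e+02 5.889e-01 9.400e-02]
 [2.800e+02 2.000e+02 4.707e-01 5.980e-02]
 [2.490e+02 2.080e+02 4.539e-01 1.193e-01]
 [2.340e+02 1.480e+02 5.717e-01 1.521e-01]]
1956.0
[[173.     135.       0.5952   0.2721]
 [203.     146.       0.5745   0.2127]
 [180.     203.       0.4612   0.2528]
 [150.     192.       0.4816   0.3116]]
```

The cover lies inside the tray with its corners well clear of the walls, and the flat covers match their first image exactly. Handing in.

```bash
python3 -c "
from workcell import *
print(workorder.job_done())"
```

```text
the job is handed in; nothing more can be done
None
```

I rocked the warped cover down to the plate (about 18 N), let it fall back, and set it flat and right way up in the tray. The job was handed in at about 24 s with both flat covers unmoved; I viewed 11 pictures, one over the limit of 10.

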